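# Drift a flow-cell cover into register and bolt it

### The job

The cover and the spacer under it have swung out of line on the one bolt that is already in. Gently work the drift pin down through cover, spacer and housing at one of the two open holes until its collar sits fully home on the cover, feeling for the hidden spacer hole rather than forcing it; then, with the pin left in, fit the loose bolt fully home in the other hole. Do not press hard on the flow cell (it has a glass window) and do not disturb the other things on the bench.

Things in the scene. Friction and masses are not known exactly. Their poses are not given: they have to be found in the camera images.
- housing: Fixed aluminium flow-cell housing: 168 x 142 x 8 mm base plate and a block of rounded three-bolt flange outline (145 mm long, 120 mm wide at the open holes), top face 48 mm above the bench. On it lie a 6 mm spacer and a 10 mm cover with the same outline and holes. Origin: on the bench under the window's centre; z up; x points to the fitted bolt, the open holes lie on the -x side.
- hole_left (a point): Housing's hole at its (-48, +42) mm: blind, 11 mm in diameter, 34 mm deep. The point is the centre of the mouth in the housing's top face, 48 mm above the bench, under spacer and cover; fixed; axes as the housing's. The cover's top face is 16 mm above this point.
- hole_right (a point): The same for the housing's other hole at (-48, -42) mm, 84 mm from the left one. Pushes of 3 to 10 N do for every step once the holes meet; the flow cell must not be pressed with more than about 25 N.
- pivot (a point): Axis of the fitted bolt at the housing's top face, 58 mm along x from the housing's origin, 114 mm from either open hole; its 21 mm wide, 28 mm high head stands on the cover. Cover and spacer each swing by themselves about it, against friction (3 N for the cover, 2 N for the spacer at the open holes), and cannot lift.
- cover_left (a point): Centre of the mouth of the cover's left through hole (11 mm in diameter, 10 mm deep) in its top face, 64 mm above the bench; moves with the cover. The white spacer lies right beneath; its holes (11 mm, 6 mm deep) are NOT measured: it has swung the other way, its holes lie 3 to 18 mm clockwise (seen from above) of the housing's.
- cover_right (a point): The same for the cover's right hole.
- cover (a joint): Swing of the cover about the fitted bolt, rad; 0 = in register with the housing, positive counter-clockwise seen from above; starts at 0.045 to 0.08.
- drift_pin: Loose steel drift pin in the stand, 97 mm long, 75 g. Origin: centre of the underside of its collar (20 mm across, 5 mm thick), z towards the handle. Above the collar a round handle 14 mm in diameter up to 47 mm, a 17 mm button up to 55 mm. Below: shank 9.6 mm in diameter for 22 mm, then tapering to 8 mm at the blunt tip at 42 mm. Home: collar on the cover, origin 16 mm above the housing's hole point.
- bolt: Loose steel bolt in the stand, 60 g. Origin: centre of the underside of its head, z up. Head: flange 21 mm across, 5 mm thick, then a round knurled grip 17 mm in diameter up to 28 mm. Shank 9 mm in diameter, 38 mm long, the last 4 mm coned to 6 mm; it slides in without turning. Home: head on the cover, origin 16 mm above the housing's hole point.
- stand: Fixed white plastic stand, foot 56 x 124 mm, 44 x 112 mm above, 50 mm high, with three upright 13 mm holes in a row along its y at -34, 0 and +34 mm. Pin and bolt stand loosely in the middle and +34 mm holes, either way round, collar or head on its top (origins 50 mm above the bench); the third is empty. Origin: centre of the underside.
- wash_bottle: Bystander: small white bottle, 42 mm across, 92 mm high.
- timer: Bystander: white lab timer, 62 x 66 x 19 mm.
- tweezers: Bystander: steel tweezers, 122 mm long, lying flat.
- ball_pen: Bystander: ball pen, 138 mm long, lying flat.

How it is judged:
On the way:
1. the drift pin is home through cover, spacer and housing in one of the open holes (the bolt not yet fitted) (((z of drift_pin in the frame of hole_left between 0.013 and 0.0182 m and horizontal distance between drift_pin and hole_left below 0.003 m and angle between drift_pin's own z axis and vertical below 0.08 rad) or (z of drift_pin in the frame of hole_right between 0.013 and 0.0182 m and horizontal distance between drift_pin and hole_right below 0.003 m and angle between drift_pin's own z axis and vertical below 0.08 rad)) and not ((z of bolt in the frame of hole_left between 0.013 and 0.0182 m and horizontal distance between bolt and hole_left below 0.006 m and angle between bolt's own z axis and vertical below 0.08 rad) or (z of bolt in the frame of hole_right between 0.013 and 0.0182 m and horizontal distance between bolt and hole_right below 0.006 m and angle between bolt's own z axis and vertical below 0.08 rad))), for 0.2 s.
At the end, for the whole second after the job is handed in: Drift pin home in one open hole and bolt home in the other: each origin 13 to 18.2 mm above the housing's hole point (16 = collar or head resting on the cover), within 3 mm of its axis sideways, tilted less than 0.08 rad, released and at rest ((((z of drift_pin in the frame of hole_left between 0.013 and 0.0182 m and horizontal distance between drift_pin and hole_left below 0.003 m and angle between drift_pin's own z axis and vertical below 0.08 rad) and (z of bolt in the frame of hole_right between 0.013 and 0.0182 m and horizontal distance between bolt and hole_right below 0.003 m and angle between bolt's own z axis and vertical below 0.08 rad)) or ((z of drift_pin in the frame of hole_right between 0.013 and 0.0182 m and horizontal distance between drift_pin and hole_right below 0.003 m and angle between drift_pin's own z axis and vertical below 0.08 rad) and (z of bolt in the frame of hole_left between 0.013 and 0.0182 m and horizontal distance between bolt and hole_left below 0.003 m and angle between bolt's own z axis and vertical below 0.08 rad))) and linear speed of each of drift_pin, bolt below 0.02 m/s); the robot touches nothing.
It fails at once if more than 80 N of contact force (all contacts added up, wedging included) on the flow cell (housing, spacer or cover) (contact force between anything else and housing above 80 N).
It fails at once if a bystander (white bottle, timer, tweezers, pen) is moved more than 30 mm (distance of any of wash_bottle, timer, tweezers, ball_pen from where it was at the start of the episode above 0.03 m).
It also fails if it takes over 70 s, if anything falls off the work surface, if the arm or the gripper's body presses on something with over 40 N, if the wrist force passes 120 N, or if a joint passes its speed limit or range.

### The arm

A 6-joint arm with a two-finger parallel gripper is mounted at the origin on a cart in front of the work surface, level with it; the furniture and walls round the work are solid. World frame = base frame: x ahead of the robot, y to its left, z up, the work surface at z = 0. Lengths are in m, angles in rad, forces in N, time in s.
With the tool pointing down it reaches from about 0.35 to 0.85 m from the base axis. Payload 8.1 kg.
Tool frame: the origin (TCP) lies at the very end of the fingers, on their centre line; the grasp point (between the pads) lies robot.hold_point_z behind it (robot.hold_point_z is the distance from the TCP to the grasp point, in m); z points along the fingers, y is the direction in which the jaws open and shut (so a half turn about z gives the same grasp; the last joint's range is limited). The gripper opens to 93 mm and grips with 3 to 60 N. Pads are 15 mm wide; open, the fingers measure 128 mm over their backs; the gripper's body (75 mm by 188 mm) begins 65 mm behind the grasp point.
Start: joints at [1.208, 0.13, 1.488, -0, 1.523, -0.085], TCP at [0.165, 0.577, 0.219] pointing down, gripper open.
Joint ranges: [-2.96, 2.96], [-0.89, 2.26], [0.02, 2.5], [-1.34, 4.48], [0, 2.73], [-2.66, 2.66]. Speed limits (rad/s): [2.39, 2.39, 2.79, 3.14, 3.14, 3.14].

### API

Orientations are given as a rotation vector (axis times angle).
In Python, from plant import robot, cams gives the robot as it stands. The module is installed in compiled form; this text tells all that it offers.
- The arm moves only by the tool step_arm, never from a script. Its argument "deltas" is a list of rows, each an object with "offset": the shift along the tool's x, y, z in cm, a list of three; "roll": the turn about the tool's z in rad. In form: [{"offset": [x, y, z], "roll": roll}, ...]. A call has 1 to 12 rows; each row shifts and turns the commanded pose from where the row before left it, along the tool's axes as they then stand; what a row does not reach is not made up. A row lasts 1/8 s, in which the tool goes at most 62.5 mm and 10.7 degrees, less where a joint would pass 70% of its speed; a pose out of reach is approached as far as the arm can. A call with a gripper value outside its range is refused whole. "fingers" is the finger opening in cm, from 0 to 9.3, set as the call begins (left out, the last holds). The fingers move at their own pace and stop on an object; "grip_force" is the grip in N (left out, the last holds). Time passes only in rows, so rows that do not move let the fingers close. It gives the time, the measured TCP pose, the force and the opening at its end, in the units of the state.
- robot.read_state(): the state, without advancing time (a new reading comes with each control period).
- cams.read_camera(name): name is "scene" or "top"; returns a dict with "pixels" (384x512x3 uint8, red, green, blue), "fx", "fy", "cx", "cy" (pixels), "extrinsics" (4x4, takes a point from world to camera coordinates). Camera axes: x right, y down, z forward; pixel columns grow to the right and rows downward; lengths in m; the calibration is good to about 2 mm. A picture is of the moment at which its call begins. There is no depth.
- robot.close_job(): hands the job in, once; it reports no verdict.
Trained networks look in a picture, given as the dict that the camera call returned (one of the last four; its "shot" number tells which), for a name from the list of things; names that differ only in an ending like _2 or _b are one class to them, and where a whole thing is asked for, a point or a joint stands for the part that bears it (a point fixed in the world has none). Each returns a list of dicts, best first, with "score" (0 to 1); they miss things now and then, are a little off and sometimes report something else, mostly with a low value. They report only what shows in the picture. A call takes as long as a camera call.
- cams.boxes_of(picture, thing): "xy" ([column, row] in pixels, amid what is visible of it).
- cams.silhouettes(picture, thing): "mask" (384x512 bool, what is visible of it) and "xy" ([column, row] in pixels, amid what is visible of it).
- cams.pinpoint(picture, thing): "xy" ([column, row] in pixels: a listed point, or the origin of a listed thing).
The state is a dict: "t": time; "q": joint angles; "dq": joint speeds; "joint_torque": joint torques, N m; "tool_pos": TCP position; "orientation": TCP orientation; "force": force on the tool from outside, world axes, zero at the start; "wrist_torque": the same for the moment, N m; "opening": finger opening in m.
Only numpy, scipy, OpenCV 4.12 (cv2) and the standard library are available. Lean on these libraries where they do the work, as an engineer would, in place of code of your own. Each camera call takes 0.05 s, during which the arm holds its last target. There are 200 camera calls.

## Working session

There is one attempt and no reset: what is moved stays moved. The work goes in short steps, Python scripts to look and compute and a tool call to move; the robot and the scene stay as the last step left them, time stands still between calls to the robot, and variables do not carry over. Pictures are saved under pics/ and viewed, about 8 in all and at most 12, crops included, and the job is handed in when it is done.

Besides the shell and the picture viewer there is one more tool, called by a JSON object that holds its "name" and its "arguments", one argument or row to a line. step_arm: Moves the arm, as the interface text tells. Its arguments: {"type":"object","properties":{"deltas":{"type":"array"},"fingers":{"type":"number"},"grip_force":{"type":"number"}},"required":["deltas"]}

```bash
mkdir -p pics
cat > h.py <<'E'
import numpy as np, cv2
from scipy.spatial.transform import Rotation as R
from plant import robot, cams
def ray(p,xy):
    E=np.array(p["extrinsics"]);c=-E[:3,:3].T@E[:3,3]
    d=E[:3,:3].T@np.array([(xy[0]-p["cx"])/p["fx"],(xy[1]-p["cy"])/p["fy"],1]);return c,d
def at(p,xy,z):
    c,d=ray(p,xy);return c+d*(z-c[2])/d[2]
def proj(p,X):
    E=np.array(p["extrinsics"]);q=E[:3,:3]@np.array(X)+E[:3,3];return np.array([p["fx"]*q[0]/q[2]+p["cx"],p["fy"]*q[1]/q[2]+p["cy"]])
def save(p,n,crop=None,s=1):
    im=cv2.cvtColor(np.array(p["pixels"]),cv2.COLOR_RGB2BGR)
    if crop: im=im[crop[1]:crop[3],crop[0]:crop[2]]
    cv2.imwrite("pics/"+n,cv2.resize(im,None,fx=s,fy=s,interpolation=cv2.INTER_CUBIC))
def tool(v):
    "world vec (m) -> tool offset cm"
    s=robot.read_state();return np.round(R.from_rotvec(s["orientation"]).inv().apply(v)*100,2)
E
python3 - <<'E'
from h import *
np.set_printoptions(precision=4,suppress=True)
s=robot.read_state()
for k in("t","tool_pos","orientation","force","opening"):print(k,s[k])
print(robot.hold_point_z, R.from_rotvec(s["orientation"]).as_matrix())
Z=dict(housing=0,hole_left=.048,hole_right=.048,pivot=.048,cover_left=.064,cover_right=.064,drift_pin=.05,bolt=.05,stand=0)
for n in("top","scene"):
    p=cams.read_camera(n);save(p,n+"0.png",None,1.5);print(n,-np.array(p["extrinsics"])[:3,:3].T@np.array(p["extrinsics"])[:3,3],p["fx"])
    for k,z in Z.items():
        for d in cams.pinpoint(p,k)[:2]:print(k,round(d["score"],2),np.round(d["xy"],1),at(p,d["xy"],z)[:2])
    for k in("wash_bottle","timer","tweezers","ball_pen"):
        for d in cams.boxes_of(p,k)[:1]:print(k,round(d["score"],2),np.round(d["xy"],1),at(p,d["xy"],0)[:2])
E
```

```text
t 0.0
tool_pos [0.1643 0.5765 0.2176]
orientation [-0.4348 -3.1109  0.0028]
force [-0.49   0.118  0.236]
opening 0.09297070103585407
0.0188 [[-0.9617  0.2742 -0.0006]
 [ 0.2742  0.9617 -0.0017]
 [ 0.0001 -0.0018 -1.    ]]
top [ 0.3891 -0.0551  0.9667] 442.3966966437084
housing 0.64 [211.3 148.4] [0.6059 0.018 ]
hole_left 0.97 [193.2 173.3] [0.5408 0.0502]
hole_left 0.31 [231.8 167.2] [ 0.5562 -0.0302]
hole_right 0.89 [233.2 167.9] [ 0.5548 -0.0332]
pivot 0.78 [211. 118.] [0.6612 0.0175]
cover_left 0.9 [193.1 169.1] [0.5469 0.049 ]
cover_right 0.82 [236.2 166.9] [ 0.5542 -0.0397]
drift_pin 0.65 [342.6 215.2] [ 0.4615 -0.2644]
drift_pin 0.51 [210.8 151.7] [0.5876 0.015 ]
bolt 0.59 [323.  215.5] [ 0.4597 -0.2234]
stand 0.68 [334.8 215.9] [ 0.4634 -0.2586]
stand 0.31 [230.7 167.2] [ 0.5649 -0.0265]
wash_bottle 0.67 [209.4 148.6] [0.6054 0.0222]
timer 0.97 [352.8 262. ] [ 0.3641 -0.2984]
tweezers 0.58 [159.2 258.6] [0.3606 0.1208]
ball_pen 0.49 [262.6 266.8] [ 0.3488 -0.1024]
scene [ 0.0043 -0.6307  0.5435] 423.1801747996757
housing 0.59 [260.4 190.4] [0.5825 0.0058]
hole_left 0.77 [234.1 169.4] [0.548 0.061]
hole_left 0.16 [295.6 239.3] [ 0.4656 -0.2196]
hole_right 0.7 [261.3 186.8] [ 0.5429 -0.0407]
pivot 0.68 [276.1 158.1] [0.6618 0.0348]
cover_left 0.97 [234.  165.6] [0.5418 0.0528]
cover_left 0.34 [311.5 250.3] [ 0.4493 -0.2722]
cover_right 0.65 [264.5 179.9] [ 0.5503 -0.0431]
drift_pin 0.71 [310.1 251.8] [ 0.4574 -0.2628]
bolt 0.64 [295.7 239.9] [ 0.4626 -0.2226]
stand 0.74 [305.  274.3] [ 0.4497 -0.2613]
wash_bottle 0.7 [181.3 210.5] [0.3951 0.0627]
timer 0.84 [283.6 306. ] [ 0.3674 -0.2886]
tweezers 0.63 [149.6 201.6] [0.3607 0.1423]
ball_pen 0.53 [213.6 253.2] [ 0.3613 -0.1021]
```

View pics/top0.png

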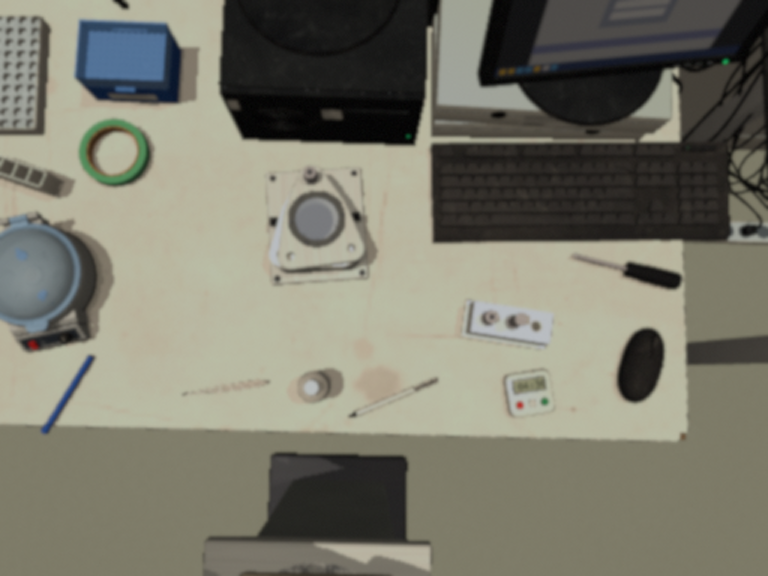

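View pics/scene0.png

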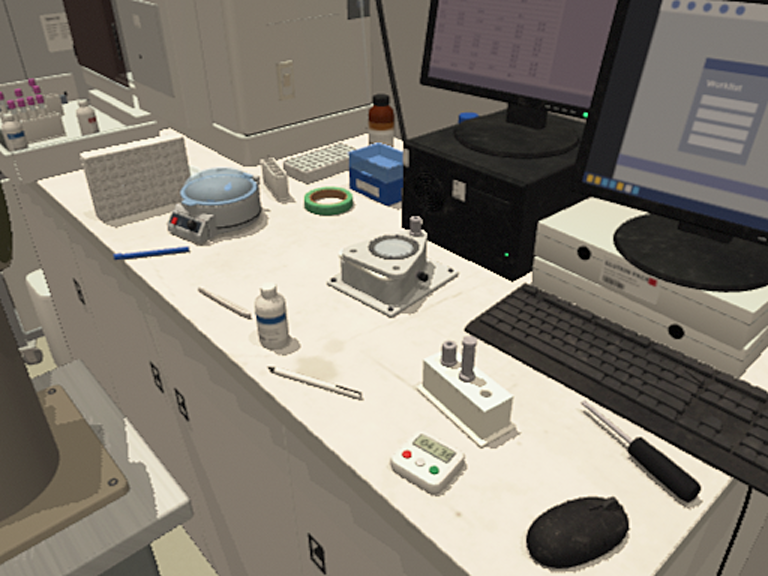

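Top view: the housing is around (315,222) in the 1.5x picture, with the white spacer sticking out to its left. In the stand the bolt is at (489,318) and the pin at (517,320). Next I'll crop closer for precise fits.

Run:
```python
from h import *
T=[cams.read_camera("top") for _ in range(4)]
np.savez("top.npz",im=np.mean([np.array(p["pixels"],float) for p in T],0))
P=T[-1]
d=np.abs(np.array(T[0]["pixels"],float)-np.array(T[1]["pixels"],float)).mean();print("noise",d)
m=np.mean([np.array(p["pixels"],float) for p in T],0).astype(np.uint8)
S=[cams.read_camera("scene") for _ in range(4)]
ms=np.mean([np.array(p["pixels"],float) for p in S],0).astype(np.uint8)
q=dict(P);q["pixels"]=m;r=dict(S[-1]);r["pixels"]=ms
import pickle;pickle.dump((q,r),open("pq.pkl","wb"))
save(q,"a.png",(172,102,257,197),6);save(q,"b.png",(300,192,375,242),5);save(r,"c.png",(212,135,312,215),6);save(r,"d.png",(270,210,350,300),5)
A=[cv2.imread("pics/%s.png"%k) for k in"abcd"]
W=np.zeros((600,800,3),np.uint8)
a=cv2.resize(A[0],(510,570));W[:570,:510]=a
b=cv2.resize(A[1],(290,193));W[:193,510:]=b
c=cv2.resize(A[2],(290,232));W[193:425,510:]=c
dd=cv2.resize(A[3],(155,175));W[425:600,510:665]=dd
cv2.imwrite("pics/mos.png",W)
```

```text
noise 0.4647115071614583
```

View pics/mos.png

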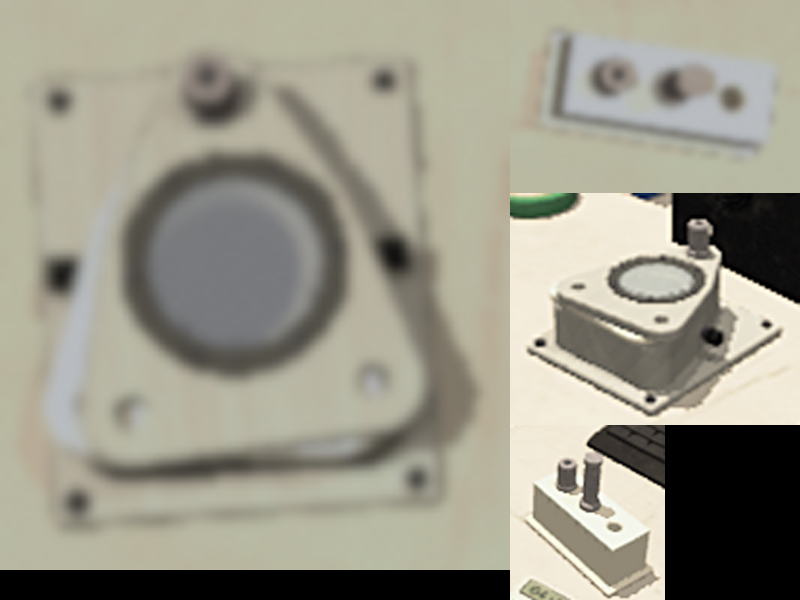

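Run:
```python
from h import *
import pickle;np.set_printoptions(precision=4,suppress=True)
q,r=pickle.load(open("pq.pkl","rb"))
f=lambda u,s,o:((u[0]+.5)/s-.5+o[0],(u[1]+.5)/s-.5+o[1])
A=lambda u,z:at(q,f(u,6,(172,102)),z)[:2]
C=np.array([A(u,.008) for u in((33,82),(408,60),(441,497),(60,528))]);S=np.array([A(u,.008) for u in((59,100),(384,80),(417,478),(77,502))])
print("corners",C,C.mean(0),S.mean(0))
dx=C[0]+C[1]-C[2]-C[3];dx2=S[0]+S[1]-S[2]-S[3];print("yaw",np.arctan2(dx[1],dx[0]),np.arctan2(dx2[1],dx2[0]));
dy=C[0]+C[3]-C[1]-C[2];print(np.arctan2(-dy[0],dy[1]))
print("pivot",A((208,76),.092))
cl,cr=A((131,411),.064),A((374,380),.064);print("cover",cl,cr,np.linalg.norm(cl-cr))
print("spacer left edge",A((45,425),.054),"cover edge",A((86,425),.064))
B=lambda u,z:at(q,f(u,290/75,(300,192)),z)[:2]
print("bolt",B((103,77),.078),"pin",B((185,82),.105),"empty",B((222,98),.05))
c=lambda u,z:at(r,f(u,2.9,(212,135)),z)[:2]
print("scene cl",c((578-510,287-193),.064),"cr",c((660-510,320-193),.064),"pivot",c((700-510,223-193),.092))
d=lambda u,z:at(r,f(u,155/80,(270,210)),z)[:2]
print("scene bolt",d((567-510,460-425),.078),"pin",d((594-510,457-425),.105),"empty",d((615-510,526-425),.05))
```

```text
corners [[ 0.6767  0.096 ]
 [ 0.6899 -0.0424]
 [ 0.5262 -0.0594]
 [ 0.5107  0.0785]] [0.6009 0.0182] [0.6014 0.0187]
yaw 0.10414274099580924 0.1001005187566373
0.10355558810014832
pivot [0.6556 0.0239]
cover [0.5448 0.0482] [ 0.5583 -0.0349] 0.08414945205244218
spacer left edge [0.5407 0.0789] cover edge [0.5395 0.0634]
bolt [ 0.4658 -0.2248] pin [ 0.4621 -0.2615] empty [ 0.4587 -0.2948]
scene cl [0.5392 0.0455] cr [ 0.5527 -0.0369] pivot [0.652  0.0221]
scene bolt [ 0.4662 -0.2261] pin [ 0.4602 -0.2626] empty [ 0.4553 -0.2965]
```

```bash
cat >> h.py <<'E'
import json
def plan(wps,fz=None):
    "wps: list of (x,y,z,yaw_of_tool_y or None,nrows) world; prints rows"
    s=robot.read_state();p=np.array(s["tool_pos"]);Rm=R.from_rotvec(s["orientation"]);rows=[]
    for x,y,z,yaw,n in wps:
        t=np.array([x,y,z]);v=Rm.as_matrix()[:,1];cy=np.arctan2(v[1],v[0])
        dr=0 if yaw is None else -((yaw-cy+np.pi)%(2*np.pi)-np.pi)/n
        st=(t-p)/n
        for i in range(n):
            o=np.round(Rm.inv().apply(t-p)/(n-i)*100,2);r=round(float(dr),3)
            p=p+Rm.apply(o/100);Rm=Rm*R.from_rotvec([0,0,r]);rows.append({"offset":o.tolist(),"roll":r})
    print(len(rows),json.dumps(rows));
def st():
    s=robot.read_state();v=R.from_rotvec(s["orientation"]).as_matrix()
    print("t %.2f"%s["t"],"pos",np.round(s["tool_pos"],4),"yaw %.3f"%np.arctan2(v[1,1],v[0,1]),"z",np.round(v[:,2],3),"F",np.round(s["force"],2),"open",round(s["opening"],4))
E
python3 -c "
from h import *
plan([(.43,.17,.2,.58,9),(.461,-.261,.18,-.127,9)])"
```

```text
18 [{"offset": [-4.08, -3.54, 0.21], "roll": 0.079}, {"offset": [-4.34, -3.21, 0.21], "roll": 0.079}, {"offset": [-4.58, -2.85, 0.21], "roll": 0.079}, {"offset": [-4.79, -2.48, 0.21], "roll": 0.079}, {"offset": [-4.98, -2.1, 0.2], "roll": 0.079}, {"offset": [-5.13, -1.7, 0.21], "roll": 0.079}, {"offset": [-5.24, -1.29, 0.2], "roll": 0.079}, {"offset": [-5.33, -0.87, 0.21], "roll": 0.079}, {"offset": [-5.38, -0.45, 0.2], "roll": 0.079}, {"offset": [-4.19, -2.34, 0.22], "roll": 0.079}, {"offset": [-4.36, -2.01, 0.22], "roll": 0.079}, {"offset": [-4.51, -1.66, 0.22], "roll": 0.079}, {"offset": [-4.62, -1.29, 0.22], "roll": 0.079}, {"offset": [-4.71, -0.93, 0.22], "roll": 0.079}, {"offset": [-4.77, -0.55, 0.23], "roll": 0.079}, {"offset": [-4.8, -0.17, 0.22], "roll": 0.079}, {"offset": [-4.8, 0.2, 0.23], "roll": 0.079}, {"offset": [-4.76, 0.59, 0.22], "roll": 0.079}]
```

{"name": "step_arm", "arguments": {
  "deltas": [
    {"offset":[-4.08,-3.54,0.21],"roll":0.079},
    {"offset":[-4.34,-3.21,0.21],"roll":0.079},
    {"offset":[-4.58,-2.85,0.21],"roll":0.079},
    {"offset":[-4.79,-2.48,0.21],"roll":0.079},
    {"offset":[-4.98,-2.1,0.2],"roll":0.079},
    {"offset":[-5.13,-1.7,0.21],"roll":0.079},
    {"offset":[-5.24,-1.29,0.2],"roll":0.079},
    {"offset":[-5.33,-0.87,0.21],"roll":0.079},
    {"offset":[-5.38,-0.45,0.2],"roll":0.079}
  ],
  "fingers": 5
}}

```text
t: 2.92
tool_pos: [0.4308, 0.1684, 0.2003]
orientation: [1.494, 2.763, 0.001]
force: [1.1, 0.1, 0.5]
opening: 0.0498
```

{"name": "step_arm", "arguments": {
  "deltas": [
    {"offset":[-4.19,-2.34,0.22],"roll":0.079},
    {"offset":[-4.36,-2.01,0.22],"roll":0.079},
    {"offset":[-4.51,-1.66,0.22],"roll":0.079},
    {"offset":[-4.62,-1.29,0.22],"roll":0.079},
    {"offset":[-4.71,-0.93,0.22],"roll":0.079},
    {"offset":[-4.77,-0.55,0.23],"roll":0.079},
    {"offset":[-4.8,-0.17,0.22],"roll":0.079},
    {"offset":[-4.8,0.2,0.23],"roll":0.079},
    {"offset":[-4.76,0.59,0.22],"roll":0.079},
    {"offset":[0,0,0],"roll":0}
  ]
}}

```text
t: 4.18
tool_pos: [0.4605, -0.2638, 0.1797]
orientation: [-2.365, -2.068, 0.001]
force: [0.2, 0.8, 0.0]
opening: 0.0504
```

```bash
python3 -c "
from h import *
st()
plan([(.461,-.261,.12,-.127,2),(.461,-.261,.064,-.127,3)])"
```

```text
t 4.17 pos [ 0.4605 -0.2638  0.1797] yaw -0.133 z [-0.001 -0.    -1.   ] F [0.16 0.78 0.  ] open 0.0504
5 [{"offset": [0.14, 0.01, 2.98], "roll": -0.003}, {"offset": [0.14, 0.0, 2.99], "roll": -0.003}, {"offset": [0.0, 0.0, 1.87], "roll": -0.0}, {"offset": [0.0, 0.0, 1.86], "roll": -0.0}, {"offset": [0.01, 0.01, 1.87], "roll": -0.0}]
```

{"name": "step_arm", "arguments": {
  "deltas": [
    {"offset":[0.14,0,2.98],"roll":-0.003},
    {"offset":[0.14,0,2.99],"roll":-0.003},
    {"offset":[0,0,1.87]},
    {"offset":[0,0,1.86]},
    {"offset":[0,0,1.87]},
    {"offset":[0,0,0]}
  ]
}}

```text
schema error: expected keys offset, roll
```

```bash
python3 -c "
from h import *
st();p=cams.read_camera('scene');save(p,'g1.png',(250,170,380,300),4);st()"
```

```text
t 4.17 pos [ 0.4605 -0.2638  0.1797] yaw -0.133 z [-0.001 -0.    -1.   ] F [0.16 0.78 0.  ] open 0.0504
t 4.22 pos [ 0.4606 -0.2621  0.1797] yaw -0.131 z [-0.001  0.001 -1.   ] F [-0.25  0.23 -0.21] open 0.0501
```

View pics/g1.png

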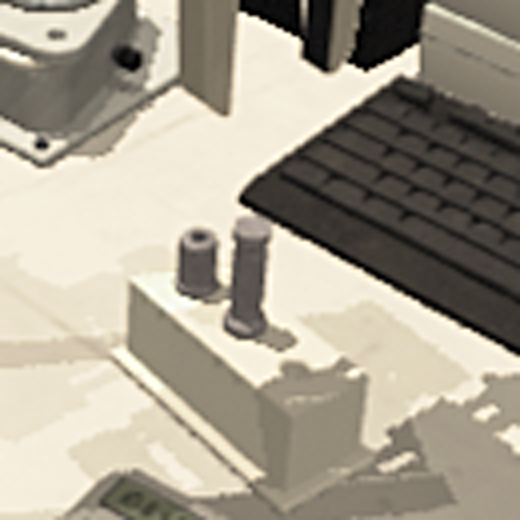

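The call was refused because roll has to be given in every row. The picture shows the pin (250,275) and bolt (197,262) standing untouched.

{"name": "step_arm", "arguments": {
  "deltas": [
    {"offset":[0,0,2.98],"roll":0},
    {"offset":[0,0,2.99],"roll":0},
    {"offset":[0,0,1.87],"roll":0},
    {"offset":[0,0,1.86],"roll":0},
    {"offset":[0,0,1.87],"roll":0},
    {"offset":[0,0,0],"roll":0}
  ]
}}

```text
t: 4.97
tool_pos: [0.46, -0.2601, 0.0626]
orientation: [-2.358, -2.072, 0.001]
force: [0.2, 1.0, 0.5]
opening: 0.05
```

```bash
python3 -c "
from h import *
st();p=cams.read_camera('scene');save(p,'g2.png',(250,150,380,280),4);st()"
```

```text
t 4.97 pos [ 0.46   -0.2601  0.0626] yaw -0.129 z [-0.002  0.002 -1.   ] F [0.23 1.01 0.45] open 0.05
t 5.03 pos [ 0.4607 -0.2607  0.0638] yaw -0.129 z [-0.001  0.001 -1.   ] F [ 0.51 -0.28 -0.31] open 0.0501
```

View pics/g2.png

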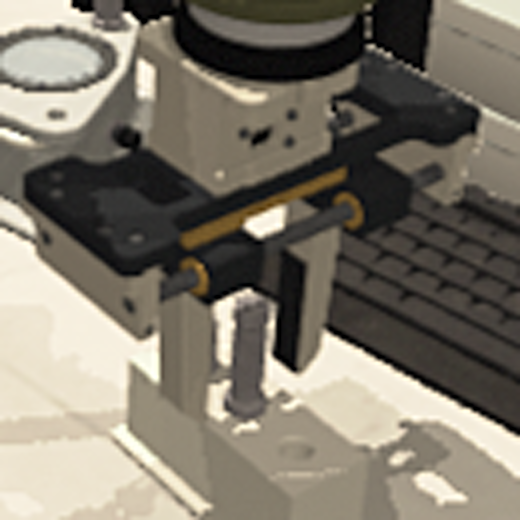

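Pin sits between the open fingers. I'll go 5 mm lower so the pads stay under the button, then grip.

{"name": "step_arm", "arguments": {
  "deltas": [
    {"offset":[0,0,0.5],"roll":0},
    {"offset":[0,0,0],"roll":0}
  ]
}}

```text
t: 5.28
tool_pos: [0.4612, -0.2612, 0.0596]
orientation: [2.36, 2.073, 0.0]
force: [-0.6, 0.6, 0.7]
opening: 0.0503
```

{"name": "step_arm", "arguments": {
  "deltas": [
    {"offset":[0,0,0],"roll":0},
    {"offset":[0,0,0],"roll":0},
    {"offset":[0,0,0],"roll":0},
    {"offset":[0,0,0],"roll":0}
  ],
  "fingers": 0,
  "grip_force": 35
}}

```text
t: 5.78
tool_pos: [0.4611, -0.261, 0.0594]
orientation: [2.36, 2.074, 0.0]
force: [-0.1, -0.5, -0.7]
opening: 0.0153
```

```bash
python3 -c "
from h import *
st();cams.read_camera('scene');st();
plan([(.461,-.261,.165,-.129,3),(.51,-.1,.165,-.8,4),(.543,.0425,.165,-1.44,4)])"
```

```text
t 5.78 pos [ 0.4611 -0.261   0.0594] yaw -0.129 z [ 0. -0. -1.] F [-0.14 -0.49 -0.73] open 0.0153
t 5.83 pos [ 0.461  -0.261   0.0593] yaw -0.129 z [ 0. -0. -1.] F [ 0.1   0.33 -0.79] open 0.0149
11 [{"offset": [-0.0, -0.0, -3.52], "roll": 0.0}, {"offset": [-0.0, -0.0, -3.52], "roll": 0.0}, {"offset": [-0.0, -0.0, -3.53], "roll": 0.0}, {"offset": [4.15, 0.7, 0.0], "roll": 0.168}, {"offset": [4.21, -0.01, 0.0], "roll": 0.168}, {"offset": [4.14, -0.71, 0.0], "roll": 0.168}, {"offset": [3.97, -1.39, 0.0], "roll": 0.168}, {"offset": [3.07, -1.98, 0.0], "roll": 0.16}, {"offset": [2.72, -2.45, 0.0], "roll": 0.16}, {"offset": [2.29, -2.85, 0.0], "roll": 0.16}, {"offset": [1.81, -3.18, 0.0], "roll": 0.16}]
```

{"name": "step_arm", "arguments": {
  "deltas": [
    {"offset":[0,0,-3.52],"roll":0},
    {"offset":[0,0,-3.52],"roll":0},
    {"offset":[0,0,-3.53],"roll":0},
    {"offset":[4.15,0.7,0.0],"roll":0.168},
    {"offset":[4.21,-0.01,0.0],"roll":0.168},
    {"offset":[4.14,-0.71,0.0],"roll":0.168},
    {"offset":[3.97,-1.39,0.0],"roll":0.168},
    {"offset":[3.07,-1.98,0.0],"roll":0.16},
    {"offset":[2.72,-2.45,0.0],"roll":0.16},
    {"offset":[2.29,-2.85,0.0],"roll":0.16},
    {"offset":[1.81,-3.18,0.0],"roll":0.16},
    {"offset":[0,0,0],"roll":0}
  ]
}}

```text
t: 7.32
tool_pos: [0.5431, 0.0447, 0.1648]
orientation: [-3.134, -0.206, 0.001]
force: [-0.4, -0.5, -1.5]
opening: 0.0149
```

```bash
python3 -c "
from h import *
st();cams.read_camera('scene');st();
plan([(.545,.0485,.125,-1.44,2)])"
```

```text
t 7.33 pos [0.5431 0.0447 0.1648] yaw -1.439 z [-0.  0. -1.] F [-0.43 -0.54 -1.54] open 0.0149
t 7.38 pos [0.5429 0.0433 0.1647] yaw -1.437 z [-0.001 -0.    -1.   ] F [-0.8   0.08 -1.29] open 0.0147
2 [{"offset": [0.14, -0.24, 1.99], "roll": 0.001}, {"offset": [0.14, -0.25, 1.98], "roll": 0.001}]
```

{"name": "step_arm", "arguments": {
  "deltas": [
    {"offset":[0.14,-0.28,2.0],"roll":0},
    {"offset":[0.14,-0.29,2.0],"roll":0},
    {"offset":[0,0,0],"roll":0},
    {"offset":[0,0,0],"roll":0}
  ]
}}

```text
t: 7.88
tool_pos: [0.5449, 0.0482, 0.1247]
orientation: [-3.135, -0.203, 0.001]
force: [1.3, 0.4, -1.3]
opening: 0.0152
```

```bash
python3 -c "
from h import *
p=cams.read_camera('scene');st();q=cams.read_camera('top');st()
import pickle;pickle.dump((p,q),open('h1.pkl','wb'))
save(p,'h1.png',(205,120,305,210),4);save(q,'h2.png',(165,100,265,200),4)
a=cv2.imread('pics/h1.png');b=cv2.imread('pics/h2.png');W=np.zeros((400,800,3),np.uint8);W[:360,:400]=a;W[:,400:]=b;cv2.imwrite('pics/h3.png',W)
s=robot.read_state();t=np.array(s['tool_pos'])-[0,0,.0514];print(t,proj(p,t),proj(q,t))
"
```

```text
t 7.92 pos [0.5453 0.0482 0.1253] yaw -1.441 z [ 0. -0. -1.] F [ 0.33  0.09 -1.18] open 0.0152
t 7.97 pos [0.5456 0.0483 0.1257] yaw -1.441 z [ 0.001 -0.    -1.   ] F [ 0.69 -0.77 -0.61] open 0.0148
[0.54561127 0.04826124 0.07432151] [236.37184574 161.86797106] [192.86501717 168.82996229]
```

View pics/h3.png

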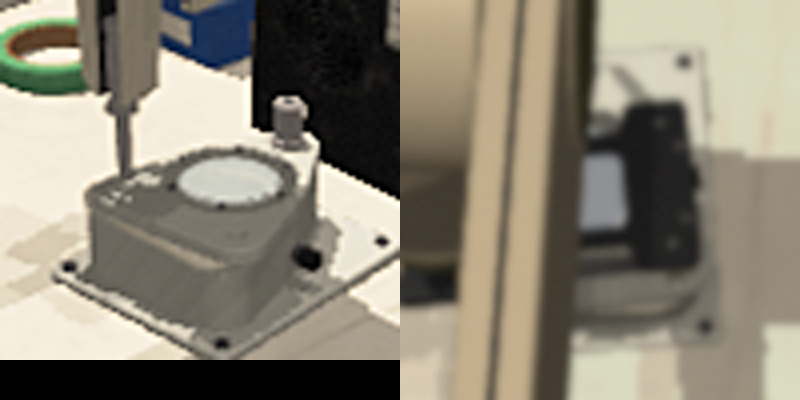

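{"name": "step_arm", "arguments": {
  "deltas": [
    {"offset":[0,0,0.4],"roll":0},
    {"offset":[0,0,0.4],"roll":0},
    {"offset":[0,0,0.1],"roll":0},
    {"offset":[0,0,0.1],"roll":0},
    {"offset":[0,0,0.1],"roll":0}
  ]
}}

```text
t: 8.6
tool_pos: [0.5452, 0.0485, 0.1141]
orientation: [3.135, 0.204, 0.0]
force: [-0.6, -0.4, -0.8]
opening: 0.015
```

{"name": "step_arm", "arguments": {
  "deltas": [
    {"offset":[0,0,0.1],"roll":0},
    {"offset":[0,0,0],"roll":0}
  ]
}}

```text
t: 8.85
tool_pos: [0.5451, 0.0485, 0.113]
orientation: [-3.135, -0.204, 0.0]
force: [-0.3, -0.1, -0.9]
opening: 0.0153
```

{"name": "step_arm", "arguments": {
  "deltas": [
    {"offset":[0,0,0.2],"roll":0},
    {"offset":[0,0,0.2],"roll":0},
    {"offset":[0,0,0],"roll":0}
  ]
}}

```text
t: 9.22
tool_pos: [0.5449, 0.0485, 0.1087]
orientation: [3.135, 0.204, -0.001]
force: [-0.5, 0.2, -0.5]
opening: 0.0149
```

{"name": "step_arm", "arguments": {
  "deltas": [
    {"offset":[0,0,0.2],"roll":0},
    {"offset":[0,0,0.1],"roll":0},
    {"offset":[0,0,0.1],"roll":0},
    {"offset":[0,0,0],"roll":0}
  ]
}}

```text
t: 9.72
tool_pos: [0.5452, 0.0485, 0.1051]
orientation: [-3.135, -0.204, -0.0]
force: [-0.2, 0.6, 0.2]
opening: 0.0149
```

{"name": "step_arm", "arguments": {
  "deltas": [
    {"offset":[0,0,0.1],"roll":0},
    {"offset":[0,0,0],"roll":0},
    {"offset":[0,0,0],"roll":0}
  ]
}}

```text
t: 10.1
tool_pos: [0.5458, 0.0486, 0.1049]
orientation: [3.135, 0.204, 0.003]
force: [-1.6, 0.6, 4.9]
opening: 0.015
```

{"name": "step_arm", "arguments": {
  "deltas": [
    {"offset":[0.03,-0.09,-0.03],"roll":0},
    {"offset":[0.03,-0.09,0],"roll":0},
    {"offset":[0.03,-0.09,0],"roll":0},
    {"offset":[0.04,-0.09,0],"roll":0},
    {"offset":[0,0,0],"roll":0}
  ]
}}

```text
t: 10.72
tool_pos: [0.5463, 0.0513, 0.1048]
orientation: [3.133, 0.203, 0.001]
force: [-0.2, -4.5, 5.5]
opening: 0.015
```

{"name": "step_arm", "arguments": {
  "deltas": [
    {"offset":[0.03,-0.09,0],"roll":0},
    {"offset":[0.04,-0.09,0],"roll":0},
    {"offset":[0,0,0],"roll":0}
  ]
}}

```text
t: 11.1
tool_pos: [0.5467, 0.0529, 0.1049]
orientation: [3.133, 0.203, 0.001]
force: [-0.5, -5.3, 6.7]
opening: 0.0152
```

{"name": "step_arm", "arguments": {
  "deltas": [
    {"offset":[0.04,-0.09,-0.03],"roll":0},
    {"offset":[0.04,-0.09,0],"roll":0},
    {"offset":[0.04,-0.09,0],"roll":0},
    {"offset":[0,0,0],"roll":0}
  ]
}}

```text
t: 11.6
tool_pos: [0.5474, 0.0558, 0.1049]
orientation: [3.133, 0.203, 0.0]
force: [-0.4, -4.5, 5.7]
opening: 0.0154
```

{"name": "step_arm", "arguments": {
  "deltas": [
    {"offset":[0.04,-0.09,0],"roll":0},
    {"offset":[0.04,-0.09,0],"roll":0},
    {"offset":[0,0,0],"roll":0}
  ]
}}

```text
t: 11.98
tool_pos: [0.5479, 0.0577, 0.1049]
orientation: [3.133, 0.203, -0.0]
force: [-1.4, -4.4, 5.3]
opening: 0.015
```

{"name": "step_arm", "arguments": {
  "deltas": [
    {"offset":[0.04,-0.09,0],"roll":0},
    {"offset":[0.04,-0.09,0],"roll":0},
    {"offset":[0,0,0],"roll":0}
  ]
}}

```text
t: 12.35
tool_pos: [0.5484, 0.0596, 0.1049]
orientation: [3.133, 0.203, -0.0]
force: [-1.0, -5.5, 5.5]
opening: 0.0147
```

{"name": "step_arm", "arguments": {
  "deltas": [
    {"offset":[0.04,-0.09,0],"roll":0},
    {"offset":[0.04,-0.09,0],"roll":0},
    {"offset":[0,0,0],"roll":0}
  ]
}}

```text
t: 12.72
tool_pos: [0.549, 0.0615, 0.1049]
orientation: [3.133, 0.203, -0.0]
force: [-1.5, -4.4, 5.0]
opening: 0.0152
```

{"name": "step_arm", "arguments": {
  "deltas": [
    {"offset":[0.05,-0.09,-0.03],"roll":0},
    {"offset":[0.05,-0.09,0],"roll":0},
    {"offset":[0,0,0],"roll":0}
  ]
}}

```text
t: 13.1
tool_pos: [0.5496, 0.0634, 0.1049]
orientation: [3.133, 0.203, -0.001]
force: [-1.1, -4.8, 4.8]
opening: 0.0154
```

{"name": "step_arm", "arguments": {
  "deltas": [
    {"offset":[0.05,-0.09,0],"roll":0},
    {"offset":[0.05,-0.09,0],"roll":0},
    {"offset":[0,0,0],"roll":0}
  ]
}}

```text
t: 13.48
tool_pos: [0.5503, 0.0653, 0.1049]
orientation: [3.133, 0.203, -0.001]
force: [-1.6, -5.6, 5.5]
opening: 0.0148
```

{"name": "step_arm", "arguments": {
  "deltas": [
    {"offset":[0.05,-0.09,0],"roll":0},
    {"offset":[0.05,-0.09,0],"roll":0},
    {"offset":[0,0,0],"roll":0}
  ]
}}

```text
t: 13.85
tool_pos: [0.5509, 0.0671, 0.1049]
orientation: [3.133, 0.203, -0.002]
force: [-3.0, -5.9, 5.9]
opening: 0.0153
```

```bash
python3 -c "
from h import *
st();p=cams.read_camera('scene');q=cams.read_camera('top');st()
save(p,'h1.png',(205,120,305,210),4);save(q,'h2.png',(165,100,265,200),4)
a=cv2.imread('pics/h1.png');b=cv2.imread('pics/h2.png');W=np.zeros((400,800,3),np.uint8);W[:360,:400]=a;W[:,400:]=b;cv2.imwrite('pics/h4.png',W)
"
```

```text
t 13.85 pos [0.5509 0.0671 0.1049] yaw -1.441 z [-0.001 -0.002 -1.   ] F [-3.01 -5.91  5.94] open 0.0153
t 13.95 pos [0.5509 0.0671 0.1049] yaw -1.441 z [-0.001 -0.002 -1.   ] F [-2.77 -5.83  5.87] open 0.0147
```

View pics/h4.png

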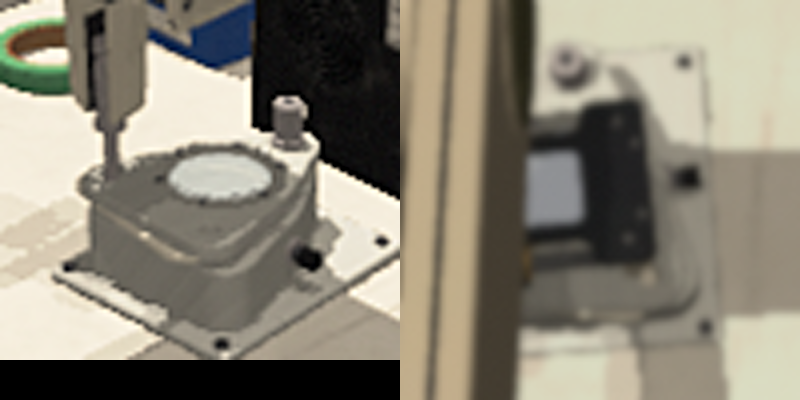

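The cover has swung with the pin. Fx shows I'm slightly too far radially, and the press may be dragging the spacer along, so I'll go on lighter and centred.

{"name": "step_arm", "arguments": {
  "deltas": [
    {"offset":[-0.05,0,-0.08],"roll":0},
    {"offset":[0,0,0],"roll":0}
  ]
}}

```text
t: 14.2
tool_pos: [0.5503, 0.0678, 0.1052]
orientation: [3.134, 0.203, -0.001]
force: [-0.4, -4.2, -0.3]
opening: 0.0152
```

{"name": "step_arm", "arguments": {
  "deltas": [
    {"offset":[0.04,-0.09,0],"roll":0},
    {"offset":[0.04,-0.09,0],"roll":0},
    {"offset":[0,0,0],"roll":0}
  ]
}}

```text
t: 14.58
tool_pos: [0.551, 0.0704, 0.1054]
orientation: [-3.135, -0.204, 0.001]
force: [0.7, -2.1, -2.7]
opening: 0.0152
```

{"name": "step_arm", "arguments": {
  "deltas": [
    {"offset":[0,0,0.04],"roll":0},
    {"offset":[0,0,0],"roll":0},
    {"offset":[0,0,0],"roll":0}
  ]
}}

```text
t: 14.95
tool_pos: [0.5512, 0.0703, 0.1053]
orientation: [-3.135, -0.204, 0.0]
force: [-2.2, -2.8, -0.4]
opening: 0.015
```

{"name": "step_arm", "arguments": {
  "deltas": [
    {"offset":[0,0,0.04],"roll":0},
    {"offset":[0,0,0],"roll":0},
    {"offset":[0,0,0],"roll":0}
  ]
}}

```text
t: 15.32
tool_pos: [0.5513, 0.0702, 0.1051]
orientation: [-3.135, -0.204, -0.0]
force: [-1.8, -2.1, 1.3]
opening: 0.015
```

{"name": "step_arm", "arguments": {
  "deltas": [
    {"offset":[0.0,-0.1,0],"roll":0},
    {"offset":[0.04,-0.09,0],"roll":0},
    {"offset":[0,0,0],"roll":0}
  ]
}}

```text
t: 15.7
tool_pos: [0.5517, 0.0721, 0.1051]
orientation: [3.135, 0.204, 0.001]
force: [-0.9, -3.6, 2.7]
opening: 0.0152
```

{"name": "step_arm", "arguments": {
  "deltas": [
    {"offset":[0.04,-0.09,0],"roll":0},
    {"offset":[0.05,-0.09,0],"roll":0},
    {"offset":[0,0,0],"roll":0}
  ]
}}

```text
t: 16.08
tool_pos: [0.5522, 0.074, 0.105]
orientation: [3.135, 0.204, 0.0]
force: [0.4, -3.8, 1.9]
opening: 0.0152
```

{"name": "step_arm", "arguments": {
  "deltas": [
    {"offset":[0.04,-0.09,0],"roll":0},
    {"offset":[0.05,-0.09,0],"roll":0},
    {"offset":[0,0,0],"roll":0}
  ]
}}

```text
t: 16.45
tool_pos: [0.5529, 0.0761, 0.1049]
orientation: [-3.135, -0.204, -0.0]
force: [0.8, -5.0, 0.7]
opening: 0.0147
```

{"name": "step_arm", "arguments": {
  "deltas": [
    {"offset":[0.04,-0.09,0],"roll":0},
    {"offset":[0.05,-0.09,0],"roll":0},
    {"offset":[0,0,0],"roll":0}
  ]
}}

```text
t: 16.82
tool_pos: [0.5535, 0.078, 0.1049]
orientation: [-3.135, -0.204, -0.0]
force: [1.9, -4.7, -0.7]
opening: 0.015
```

{"name": "step_arm", "arguments": {
  "deltas": [
    {"offset":[0.05,-0.09,0],"roll":0},
    {"offset":[0.05,-0.09,0],"roll":0},
    {"offset":[0,0,0],"roll":0}
  ]
}}

```text
t: 17.2
tool_pos: [0.5543, 0.0798, 0.1049]
orientation: [3.135, 0.204, 0.0]
force: [2.3, -3.2, -0.4]
opening: 0.0149
```

Fz went to baseline, which may be the drop. Probing downward.

{"name": "step_arm", "arguments": {
  "deltas": [
    {"offset":[0.03,0,0.05],"roll":0},
    {"offset":[0,0,0.05],"roll":0},
    {"offset":[0,0,0],"roll":0}
  ]
}}

```text
t: 17.58
tool_pos: [0.5544, 0.0799, 0.104]
orientation: [-3.135, -0.204, 0.0]
force: [1.5, -3.8, 1.5]
opening: 0.0148
```

{"name": "step_arm", "arguments": {
  "deltas": [
    {"offset":[0,0,0.05],"roll":0},
    {"offset":[0,0,0.05],"roll":0},
    {"offset":[0,0,0],"roll":0}
  ]
}}

```text
t: 17.95
tool_pos: [0.5544, 0.0798, 0.1029]
orientation: [-3.135, -0.204, 0.0]
force: [1.0, -3.0, 0.8]
opening: 0.015
```

In the spacer hole. I'll continue down to the housing's top face (TCP ≈ 0.0994).

{"name": "step_arm", "arguments": {
  "deltas": [
    {"offset":[0,0,0.1],"roll":0},
    {"offset":[0,0,0.1],"roll":0},
    {"offset":[0,0,0],"roll":0}
  ]
}}

```text
t: 18.32
tool_pos: [0.5544, 0.0798, 0.1007]
orientation: [3.135, 0.204, -0.0]
force: [1.9, -3.4, 1.0]
opening: 0.015
```

{"name": "step_arm", "arguments": {
  "deltas": [
    {"offset":[0,0,0.1],"roll":0},
    {"offset":[0,0,0.05],"roll":0},
    {"offset":[0,0,0],"roll":0}
  ]
}}

```text
t: 18.7
tool_pos: [0.5544, 0.0798, 0.0994]
orientation: [3.135, 0.204, -0.0]
force: [1.3, -4.9, 1.4]
opening: 0.0152
```

Tip's on the housing face. Now I swing both parts back counter-clockwise with a light press.

{"name": "step_arm", "arguments": {
  "deltas": [
    {"offset":[0.01,0.09,0.03],"roll":0},
    {"offset":[-0.02,0.09,0],"roll":0},
    {"offset":[-0.05,0.09,0],"roll":0},
    {"offset":[-0.05,0.09,0],"roll":0},
    {"offset":[-0.05,0.09,0],"roll":0},
    {"offset":[-0.05,0.09,0],"roll":0},
    {"offset":[0,0,0],"roll":0}
  ]
}}

```text
t: 19.58
tool_pos: [0.553, 0.0744, 0.0991]
orientation: [-3.135, -0.204, 0.0]
force: [-0.3, 2.7, 0.8]
opening: 0.015
```

{"name": "step_arm", "arguments": {
  "deltas": [
    {"offset":[-0.05,0.09,0],"roll":0},
    {"offset":[-0.05,0.09,0],"roll":0},
    {"offset":[-0.05,0.09,0],"roll":0},
    {"offset":[-0.04,0.09,0],"roll":0},
    {"offset":[0,0,0],"roll":0}
  ]
}}

```text
t: 20.2
tool_pos: [0.5518, 0.0709, 0.0992]
orientation: [-3.134, -0.204, -0.001]
force: [-0.3, 5.4, -0.8]
opening: 0.0153
```

{"name": "step_arm", "arguments": {
  "deltas": [
    {"offset":[-0.05,0.09,0.03],"roll":0},
    {"offset":[-0.05,0.09,0.02],"roll":0},
    {"offset":[-0.04,0.09,0],"roll":0},
    {"offset":[-0.04,0.09,0],"roll":0},
    {"offset":[0,0,0],"roll":0}
  ]
}}

```text
t: 20.82
tool_pos: [0.5507, 0.0674, 0.0992]
orientation: [-3.134, -0.204, -0.002]
force: [-0.8, 6.4, 1.5]
opening: 0.015
```

{"name": "step_arm", "arguments": {
  "deltas": [
    {"offset":[-0.04,0.09,0],"roll":0},
    {"offset":[-0.04,0.09,0],"roll":0},
    {"offset":[-0.04,0.09,0],"roll":0},
    {"offset":[0,0,0],"roll":0}
  ]
}}

```text
t: 21.32
tool_pos: [0.5498, 0.0646, 0.0992]
orientation: [-3.133, -0.204, -0.002]
force: [-0.6, 7.7, 2.7]
opening: 0.015
```

{"name": "step_arm", "arguments": {
  "deltas": [
    {"offset":[-0.07,0.09,0],"roll":0},
    {"offset":[-0.06,0.09,0],"roll":0},
    {"offset":[-0.04,0.09,0],"roll":0},
    {"offset":[-0.04,0.09,0],"roll":0},
    {"offset":[0,0,0],"roll":0}
  ]
}}

```text
t: 21.95
tool_pos: [0.5483, 0.0607, 0.0991]
orientation: [-3.134, -0.204, -0.002]
force: [-0.0, 6.5, 3.1]
opening: 0.0149
```

{"name": "step_arm", "arguments": {
  "deltas": [
    {"offset":[-0.04,0.09,0],"roll":0},
    {"offset":[-0.04,0.09,0],"roll":0},
    {"offset":[0,0,0],"roll":0}
  ]
}}

```text
t: 22.32
tool_pos: [0.5477, 0.0587, 0.099]
orientation: [-3.134, -0.204, -0.001]
force: [-1.3, 5.8, 2.3]
opening: 0.015
```

{"name": "step_arm", "arguments": {
  "deltas": [
    {"offset":[-0.04,0.09,0],"roll":0},
    {"offset":[0,0,0],"roll":0}
  ]
}}

```text
t: 22.58
tool_pos: [0.5474, 0.0576, 0.0991]
orientation: [-3.134, -0.204, -0.002]
force: [0.1, 5.7, 1.4]
opening: 0.0147
```

{"name": "step_arm", "arguments": {
  "deltas": [
    {"offset":[-0.04,0.09,0.02],"roll":0},
    {"offset":[0,0,0],"roll":0}
  ]
}}

```text
t: 22.82
tool_pos: [0.5471, 0.0566, 0.0989]
orientation: [-3.134, -0.204, -0.001]
force: [-0.5, 5.5, 2.6]
opening: 0.0151
```

{"name": "step_arm", "arguments": {
  "deltas": [
    {"offset":[-0.04,0.09,0.02],"roll":0},
    {"offset":[0,0,0],"roll":0}
  ]
}}

```text
t: 23.08
tool_pos: [0.5468, 0.0556, 0.0987]
orientation: [-3.134, -0.204, -0.001]
force: [-0.6, 5.5, 2.8]
opening: 0.015
```

{"name": "step_arm", "arguments": {
  "deltas": [
    {"offset":[-0.02,0.04,0.02],"roll":0},
    {"offset":[0,0,0],"roll":0}
  ]
}}

```text
t: 23.32
tool_pos: [0.5466, 0.0552, 0.0985]
orientation: [-3.134, -0.204, -0.001]
force: [-1.1, 4.8, 2.1]
opening: 0.0153
```

{"name": "step_arm", "arguments": {
  "deltas": [
    {"offset":[0,0,0.05],"roll":0},
    {"offset":[0,0,0.05],"roll":0},
    {"offset":[0,0,0],"roll":0}
  ]
}}

```text
t: 23.7
tool_pos: [0.5466, 0.0552, 0.0974]
orientation: [-3.134, -0.204, -0.001]
force: [-0.2, 5.4, 2.2]
opening: 0.015
```

Dropping into the housing hole. I'll relieve a little of the side load and go down in steps.

{"name": "step_arm", "arguments": {
  "deltas": [
    {"offset":[0,0.02,0.1],"roll":0},
    {"offset":[0,0,0.1],"roll":0},
    {"offset":[0,0,0.1],"roll":0},
    {"offset":[0,0,0],"roll":0}
  ]
}}

```text
t: 24.2
tool_pos: [0.5465, 0.055, 0.0943]
orientation: [-3.134, -0.204, -0.001]
force: [-0.2, 5.7, 1.4]
opening: 0.015
```

{"name": "step_arm", "arguments": {
  "deltas": [
    {"offset":[0,0,0.1],"roll":0},
    {"offset":[0,0,0.1],"roll":0},
    {"offset":[0,0,0.1],"roll":0},
    {"offset":[0,0,0],"roll":0}
  ]
}}

```text
t: 24.7
tool_pos: [0.5464, 0.055, 0.0913]
orientation: [-3.134, -0.204, -0.001]
force: [-0.0, 5.7, 1.1]
opening: 0.0147
```

{"name": "step_arm", "arguments": {
  "deltas": [
    {"offset":[0,0,0.15],"roll":0},
    {"offset":[0,0,0.15],"roll":0},
    {"offset":[0,0,0.15],"roll":0},
    {"offset":[0,0,0.15],"roll":0},
    {"offset":[0,0,0],"roll":0}
  ]
}}

```text
t: 25.32
tool_pos: [0.5463, 0.055, 0.0851]
orientation: [-3.134, -0.204, -0.0]
force: [-0.1, 4.9, 1.7]
opening: 0.0149
```

{"name": "step_arm", "arguments": {
  "deltas": [
    {"offset":[0,0,0.15],"roll":0},
    {"offset":[0,0,0.15],"roll":0},
    {"offset":[0,0,0.15],"roll":0},
    {"offset":[0,0,0],"roll":0}
  ]
}}

```text
t: 25.82
tool_pos: [0.5463, 0.055, 0.0806]
orientation: [-3.134, -0.204, 0.0]
force: [-0.5, 5.6, 0.7]
opening: 0.0151
```

{"name": "step_arm", "arguments": {
  "deltas": [
    {"offset":[0,0,0.15],"roll":0},
    {"offset":[0,0,0.15],"roll":0},
    {"offset":[0,0,0.15],"roll":0},
    {"offset":[0,0,0],"roll":0}
  ]
}}

```text
t: 26.32
tool_pos: [0.5463, 0.055, 0.0761]
orientation: [-3.134, -0.204, 0.0]
force: [-0.1, 4.5, 1.6]
opening: 0.0152
```

{"name": "step_arm", "arguments": {
  "deltas": [
    {"offset":[0,0,0.1],"roll":0},
    {"offset":[0,0,0.1],"roll":0},
    {"offset":[0,0,0],"roll":0}
  ]
}}

```text
t: 26.7
tool_pos: [0.5463, 0.055, 0.0742]
orientation: [-3.134, -0.204, -0.0]
force: [-1.0, 5.5, 1.9]
opening: 0.015
```

{"name": "step_arm", "arguments": {
  "deltas": [
    {"offset":[0,0,0.1],"roll":0},
    {"offset":[0,0,0.05],"roll":0},
    {"offset":[0,0,0],"roll":0}
  ]
}}

```text
t: 27.08
tool_pos: [0.5467, 0.055, 0.0732]
orientation: [-3.134, -0.204, -0.001]
force: [-1.6, 5.5, 3.9]
opening: 0.0147
```

{"name": "step_arm", "arguments": {
  "deltas": [
    {"offset":[0.02,-0.1,0.05],"roll":0},
    {"offset":[0,0,0],"roll":0},
    {"offset":[0,0,0],"roll":0}
  ]
}}

```text
t: 27.45
tool_pos: [0.5471, 0.0556, 0.0732]
orientation: [3.135, 0.204, 0.002]
force: [-1.8, 3.7, 6.6]
opening: 0.015
```

{"name": "step_arm", "arguments": {
  "deltas": [
    {"offset":[0,0,-0.08],"roll":0},
    {"offset":[0,0,0],"roll":0},
    {"offset":[0,0,0],"roll":0}
  ],
  "fingers": 4
}}

```text
t: 27.82
tool_pos: [0.5462, 0.0552, 0.0726]
orientation: [3.135, 0.203, -0.001]
force: [0.3, -0.5, -0.4]
opening: 0.0383
```

```bash
python3 -c "
from h import *
st()
plan([(.547,.0565,.17,None,2),(.50,-.1,.17,-.8,4),(.4665,-.2265,.16,-.129,4),(.4665,-.2265,.0575,-.129,4)])"
```

```text
t 27.82 pos [0.5462 0.0552 0.0726] yaw -1.441 z [-0. -0. -1.] F [ 0.31 -0.53 -0.41] open 0.0383
14 [{"offset": [0.04, -0.06, -4.87], "roll": 0.0}, {"offset": [0.05, -0.05, -4.87], "roll": 0.0}, {"offset": [-1.67, 3.73, 0.0], "roll": -0.16}, {"offset": [-2.24, 3.41, 0.0], "roll": -0.16}, {"offset": [-2.76, 3.01, 0.0], "roll": -0.16}, {"offset": [-3.21, 2.53, 0.01], "roll": -0.16}, {"offset": [-2.8, 1.69, 0.25], "roll": -0.168}, {"offset": [-3.04, 1.2, 0.25], "roll": -0.168}, {"offset": [-3.2, 0.67, 0.25], "roll": -0.168}, {"offset": [-3.28, 0.12, 0.25], "roll": -0.168}, {"offset": [0.0, 0.0, 2.56], "roll": -0.0}, {"offset": [0.0, 0.0, 2.56], "roll": -0.0}, {"offset": [0.0, 0.0, 2.57], "roll": -0.0}, {"offset": [0.01, 0.01, 2.56], "roll": -0.0}]
```

{"name": "step_arm", "arguments": {
  "deltas": [
    {"offset":[0,0,-4.8],"roll":0},
    {"offset":[0,-0.1,-4.9],"roll":0},
    {"offset":[-1.67,3.73,0.0],"roll":-0.16},
    {"offset":[-2.24,3.41,0.0],"roll":-0.16},
    {"offset":[-2.76,3.01,0.0],"roll":-0.16},
    {"offset":[-3.21,2.53,0.01],"roll":-0.16},
    {"offset":[-2.8,1.69,0.25],"roll":-0.168},
    {"offset":[-3.04,1.2,0.25],"roll":-0.168},
    {"offset":[-3.2,0.67,0.25],"roll":-0.168},
    {"offset":[-3.28,0.12,0.25],"roll":-0.168},
    {"offset":[0,0,0],"roll":0},
    {"offset":[0,0,0],"roll":0}
  ],
  "fingers": 4.5
}}

```text
t: 29.32
tool_pos: [0.4658, -0.2261, 0.1596]
orientation: [-2.363, -2.069, -0.0]
force: [0.1, 0.3, 0.2]
opening: 0.0448
```

```bash
python3 -c "
from h import *
st()
p=cams.read_camera('scene');q=cams.read_camera('top');st()
save(p,'h1.png',(205,120,305,210),4);save(q,'h2.png',(165,100,265,200),4)
a=cv2.imread('pics/h1.png');b=cv2.imread('pics/h2.png');W=np.zeros((400,800,3),np.uint8);W[:360,:400]=a;W[:,400:]=b;cv2.imwrite('pics/h5.png',W)
for n,c in(('scene',p),('top',q)):
  for k,z in(('drift_pin',.064),('cover_right',.064),('cover_left',.064)):
    for d in cams.pinpoint(c,k)[:1]:print(n,k,round(d['score'],2),at(c,d['xy'],z)[:2])
plan([(.4662,-.2263,.1,-.129,2),(.4662,-.2263,.0585,-.129,3)])"
```

```text
t 29.32 pos [ 0.4658 -0.2261  0.1596] yaw -0.132 z [-0.  0. -1.] F [0.07 0.3  0.24] open 0.0448
t 29.43 pos [ 0.466  -0.2256  0.1598] yaw -0.130 z [ 0.  0. -1.] F [-0.18  0.27  0.04] open 0.045
scene drift_pin 0.67 [0.53985729 0.05453226]
scene cover_right 0.39 [ 0.31836127 -0.07046601]
scene cover_left 0.6 [0.54032663 0.06330515]
top drift_pin 0.68 [0.54537735 0.04991549]
top cover_right 0.84 [ 0.55304172 -0.0279592 ]
top cover_left 0.68 [0.54839458 0.06053772]
5 [{"offset": [-0.01, 0.01, 2.99], "roll": 0.0}, {"offset": [-0.01, 0.02, 2.99], "roll": 0.0}, {"offset": [0.0, -0.0, 1.38], "roll": 0.0}, {"offset": [0.0, -0.0, 1.39], "roll": 0.0}, {"offset": [0.0, -0.0, 1.38], "roll": 0.0}]
```

View pics/h5.png

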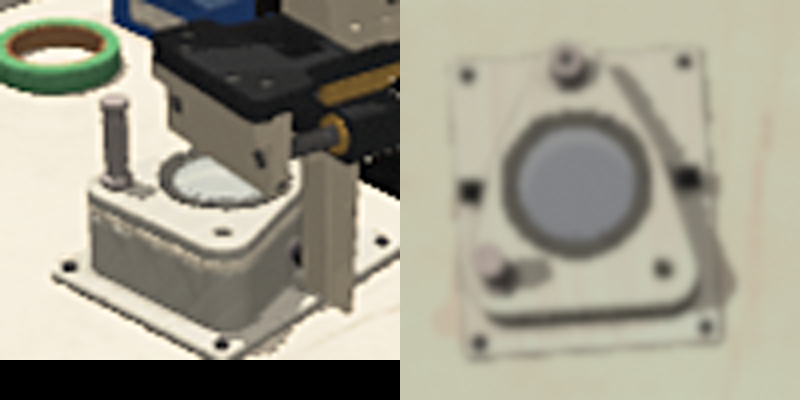

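Pin is home and upright at left ((115,180) in the scene crop). The layers line up, and the right hole now shows dark at (663,269) in the top crop. Grasping the bolt next.

{"name": "step_arm", "arguments": {
  "deltas": [
    {"offset":[0,0,3],"roll":0},
    {"offset":[0,0,3],"roll":0},
    {"offset":[0,0,1.4],"roll":0},
    {"offset":[0,0,1.4],"roll":0},
    {"offset":[0,0,1.35],"roll":0},
    {"offset":[0,0,0],"roll":0},
    {"offset":[0,0,0],"roll":0}
  ]
}}

```text
t: 30.6
tool_pos: [0.4662, -0.2267, 0.0588]
orientation: [2.359, 2.073, 0.0]
force: [-0.0, 0.0, -0.1]
opening: 0.0446
```

{"name": "step_arm", "arguments": {
  "deltas": [
    {"offset":[0,0,0],"roll":0},
    {"offset":[0,0,0],"roll":0},
    {"offset":[0,0,0],"roll":0},
    {"offset":[0,0,0],"roll":0}
  ],
  "fingers": 0,
  "grip_force": 35
}}

```text
t: 31.1
tool_pos: [0.466, -0.2265, 0.0585]
orientation: [2.36, 2.073, 0.0]
force: [0.5, -1.2, 1.5]
opening: 0.0155
```

```bash
python3 -c "
from h import *
st();q=cams.read_camera('top')
f=lambda u:((u[0]+.5)/4-.5+165,(u[1]+.5)/4-.5+100)
print('hole R',at(q,f((263,269)),.064),'pin top',at(q,f((88,262)),.119),'pivot',at(q,f((169,57)),.092))
plan([(.466,-.2263,.165,-.129,3),(.51,-.12,.165,-.8,4),(.5552,-.0283,.165,-1.44,4),(.5552,-.0283,.122,-1.44,1)])"
```

```text
t 31.10 pos [ 0.466  -0.2265  0.0585] yaw -0.129 z [ 0. -0. -1.] F [ 0.49 -1.18  1.5 ] open 0.0155
hole R [ 0.55392505 -0.02767209  0.064     ] pin top [0.54467796 0.055445   0.119     ] pivot [0.65646096 0.02266947 0.092     ]
12 [{"offset": [0.01, 0.0, -3.55], "roll": 0.0}, {"offset": [0.01, 0.0, -3.55], "roll": 0.0}, {"offset": [0.0, 0.01, -3.55], "roll": 0.0}, {"offset": [2.78, 0.75, -0.0], "roll": 0.168}, {"offset": [2.86, 0.27, -0.0], "roll": 0.168}, {"offset": [2.87, -0.21, -0.0], "roll": 0.168}, {"offset": [2.8, -0.69, -0.01], "roll": 0.168}, {"offset": [2.41, -0.86, 0.0], "roll": 0.16}, {"offset": [2.24, -1.23, 0.0], "roll": 0.16}, {"offset": [2.01, -1.57, 0.0], "roll": 0.16}, {"offset": [1.74, -1.87, 0.0], "roll": 0.16}, {"offset": [-0.0, -0.0, 4.3], "roll": -0.001}]
```

```bash
python3 -c "
from h import *
st();p=cams.read_camera('scene');st();save(p,'g4.png',(250,150,380,280),4)"
```

```text
t 31.15 pos [ 0.4659 -0.2266  0.0585] yaw -0.129 z [ 0. -0. -1.] F [-0.49  0.99  1.52] open 0.0153
t 31.20 pos [ 0.4659 -0.2266  0.0584] yaw -0.129 z [ 0. -0. -1.] F [0.78 0.18 1.81] open 0.0156
```

View pics/g4.png

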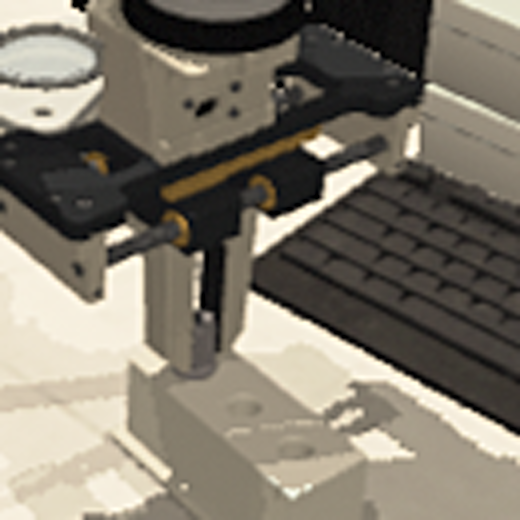

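```bash
python3 -c "
from h import *
p=cams.read_camera('scene')
f=lambda u,o:((u[0]+.5)/4-.5+o[0],(u[1]+.5)/4-.5+o[1])
print('g1 bolt top',at(p,f((198,237),(250,170)),.078),'flange',at(p,f((197,290),(250,170)),.053))
print('g1 pin top',at(p,f((253,227),(250,170)),.105),'collar',at(p,f((245,325),(250,170)),.053))
print('now flange',at(p,f((196,365),(250,150)),.053))
t=np.array([.466,-.2265,.0])
for z in(.05,.055,.078):
  w=proj(p,t+[0,0,z]);print(z,(w+.5-[250,150])*4)
for d in cams.pinpoint(p,'bolt')[:1]:print(d['xy'],at(p,d['xy'],.05))
for h in((.4657+.0043,-.2262+.0337-.0337),):
  pass
e=f((246,408),(250,150));print('mid hole',at(p,e,.05));e=f((297,447),(250,150));print('empty',at(p,e,.05))
"
```

```text
g1 bolt top [ 0.46387337 -0.22821453  0.078     ] flange [ 0.45949567 -0.23334605  0.053     ]
g1 pin top [ 0.45967775 -0.26254998  0.105     ] collar [ 0.45749791 -0.26427179  0.053     ]
now flange [ 0.46176436 -0.23058322  0.053     ]
0.05 [196.05590056 362.48770671]
0.055 [196.56758398 353.93621062]
0.078 [198.96684387 313.83864081]
mid hole [ 0.45908111 -0.26369183  0.05      ]
empty [ 0.45621262 -0.29560893  0.05      ]
```

{"name": "step_arm", "arguments": {
  "deltas": [
    {"offset":[0,0,-3.55],"roll":0},
    {"offset":[0,0,-3.55],"roll":0},
    {"offset":[0,0,-3.55],"roll":0},
    {"offset":[2.78,0.75,0],"roll":0.168},
    {"offset":[2.86,0.27,0],"roll":0.168},
    {"offset":[2.87,-0.21,0],"roll":0.168},
    {"offset":[2.8,-0.69,0],"roll":0.168},
    {"offset":[2.41,-0.86,0.0],"roll":0.16},
    {"offset":[2.24,-1.23,0.0],"roll":0.16},
    {"offset":[2.01,-1.57,0.0],"roll":0.16},
    {"offset":[1.67,-1.87,0.0],"roll":0.16},
    {"offset":[0,0,3.5],"roll":0}
  ]
}}

```text
t: 32.8
tool_pos: [0.5572, -0.0274, 0.1323]
orientation: [3.134, 0.203, 0.01]
force: [-0.5, -0.4, -1.4]
opening: 0.0155
```

{"name": "step_arm", "arguments": {
  "deltas": [
    {"offset":[0,0,0.8],"roll":0},
    {"offset":[0,0,0],"roll":0},
    {"offset":[0,0,0],"roll":0}
  ]
}}

```text
t: 33.17
tool_pos: [0.5549, -0.0291, 0.123]
orientation: [3.135, 0.203, 0.002]
force: [0.6, -0.0, -0.6]
opening: 0.0156
```

```bash
python3 -c "
from h import *
p=cams.read_camera('scene');st()
save(p,'h6.png',(205,110,315,210),5)
s=robot.read_state();t=np.array(s['tool_pos'])
for X in(t-[0,0,.0465],t-[0.001,0,.0465],(.5537,-.028,.064)):print((proj(p,X)+.5-[205,110])*5)
"
```

```text
t 33.23 pos [ 0.5551 -0.0291  0.1231] yaw -1.441 z [ 0.002 -0.    -1.   ] F [-0.51 -0.31 -0.66] open 0.0155
[286.6387093  311.77277323]
[284.97507837 312.52756428]
[282.69152648 336.50239642]
```

View pics/h6.png

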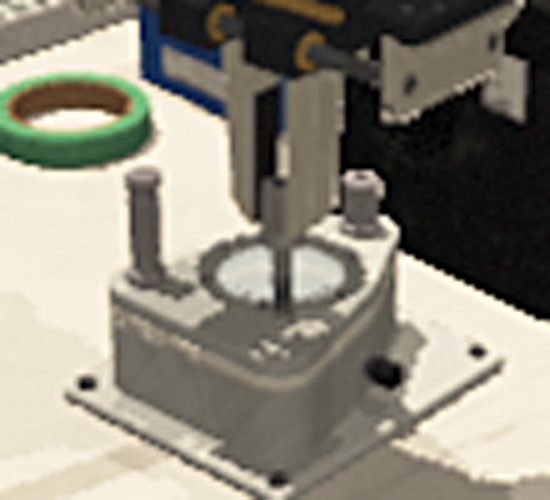

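Tip shows at (282,309), and the hole, hidden behind the glare, should be near (281,338). Descending gently.

{"name": "step_arm", "arguments": {
  "deltas": [
    {"offset":[-0.1,0,0.4],"roll":0},
    {"offset":[0,0,0.4],"roll":0},
    {"offset":[0,0,0.2],"roll":0},
    {"offset":[0,0,0.2],"roll":0},
    {"offset":[0,0,0.1],"roll":0},
    {"offset":[0,0,0],"roll":0}
  ]
}}

```text
t: 33.98
tool_pos: [0.5534, -0.0286, 0.1087]
orientation: [-3.135, -0.204, -0.0]
force: [-0.6, -0.2, -0.5]
opening: 0.0156
```

{"name": "step_arm", "arguments": {
  "deltas": [
    {"offset":[0,0,0.1],"roll":0},
    {"offset":[0,0,0.1],"roll":0},
    {"offset":[0,0,0],"roll":0}
  ]
}}

```text
t: 34.35
tool_pos: [0.5536, -0.0286, 0.107]
orientation: [-3.135, -0.204, -0.001]
force: [1.3, 2.4, 1.6]
opening: 0.0154
```

{"name": "step_arm", "arguments": {
  "deltas": [
    {"offset":[0.04,-0.06,0],"roll":0},
    {"offset":[0,0,0.1],"roll":0},
    {"offset":[0,0,0],"roll":0}
  ]
}}

```text
t: 34.72
tool_pos: [0.5536, -0.028, 0.1055]
orientation: [-3.135, -0.204, 0.0]
force: [1.2, 1.1, -1.1]
opening: 0.0154
```

{"name": "step_arm", "arguments": {
  "deltas": [
    {"offset":[0,0,0.1],"roll":0},
    {"offset":[0,0,0.1],"roll":0},
    {"offset":[0,0,0],"roll":0}
  ]
}}

```text
t: 35.1
tool_pos: [0.5536, -0.028, 0.1036]
orientation: [-3.135, -0.204, 0.0]
force: [1.5, 3.6, -0.6]
opening: 0.0156
```

{"name": "step_arm", "arguments": {
  "deltas": [
    {"offset":[0.02,-0.05,0.1],"roll":0},
    {"offset":[0,0,0.1],"roll":0},
    {"offset":[0,0,0.1],"roll":0},
    {"offset":[0,0,0],"roll":0}
  ]
}}

```text
t: 35.6
tool_pos: [0.5536, -0.0277, 0.1005]
orientation: [3.135, 0.204, -0.0]
force: [0.8, 1.3, -0.8]
opening: 0.0153
```

{"name": "step_arm", "arguments": {
  "deltas": [
    {"offset":[0,0,0.1],"roll":0},
    {"offset":[0,0,0.1],"roll":0},
    {"offset":[0,0,0],"roll":0}
  ]
}}

```text
t: 35.98
tool_pos: [0.5537, -0.0277, 0.0986]
orientation: [3.135, 0.204, -0.0]
force: [0.3, 1.6, -2.1]
opening: 0.0154
```

{"name": "step_arm", "arguments": {
  "deltas": [
    {"offset":[0,0,0.1],"roll":0},
    {"offset":[0,0,0.1],"roll":0},
    {"offset":[0,0,0.1],"roll":0},
    {"offset":[0,0,0],"roll":0}
  ]
}}

```text
t: 36.48
tool_pos: [0.5537, -0.0276, 0.0956]
orientation: [-3.135, -0.204, 0.0]
force: [-0.0, 0.7, -0.9]
opening: 0.0153
```

{"name": "step_arm", "arguments": {
  "deltas": [
    {"offset":[0,0,0.1],"roll":0},
    {"offset":[0,0,0.1],"roll":0},
    {"offset":[0,0,0.1],"roll":0},
    {"offset":[0,0,0],"roll":0}
  ]
}}

```text
t: 36.98
tool_pos: [0.5537, -0.0275, 0.0926]
orientation: [-3.135, -0.204, 0.0]
force: [0.5, 2.1, -1.1]
opening: 0.0155
```

{"name": "step_arm", "arguments": {
  "deltas": [
    {"offset":[0,-0.03,0.15],"roll":0},
    {"offset":[0,0,0.15],"roll":0},
    {"offset":[0,0,0.15],"roll":0},
    {"offset":[0,0,0.15],"roll":0},
    {"offset":[0,0,0],"roll":0}
  ]
}}

```text
t: 37.6
tool_pos: [0.5536, -0.0274, 0.0865]
orientation: [3.135, 0.204, -0.0]
force: [0.8, 1.2, -1.9]
opening: 0.0158
```

{"name": "step_arm", "arguments": {
  "deltas": [
    {"offset":[0,0,0.2],"roll":0},
    {"offset":[0,0,0.2],"roll":0},
    {"offset":[0,0,0.2],"roll":0},
    {"offset":[0,0,0.2],"roll":0},
    {"offset":[0,0,0],"roll":0}
  ]
}}

```text
t: 38.22
tool_pos: [0.5536, -0.0273, 0.0785]
orientation: [-3.135, -0.204, 0.001]
force: [1.0, -0.2, -1.5]
opening: 0.0159
```

{"name": "step_arm", "arguments": {
  "deltas": [
    {"offset":[0,0,0.15],"roll":0},
    {"offset":[0,0,0.15],"roll":0},
    {"offset":[0,0,0.1],"roll":0},
    {"offset":[0,0,0],"roll":0}
  ]
}}

```text
t: 38.72
tool_pos: [0.5537, -0.0273, 0.0746]
orientation: [-3.135, -0.204, 0.0]
force: [0.0, 0.8, -1.6]
opening: 0.0154
```

{"name": "step_arm", "arguments": {
  "deltas": [
    {"offset":[0,0,0.1],"roll":0},
    {"offset":[0,0,0.1],"roll":0},
    {"offset":[0,0,0],"roll":0}
  ]
}}

```text
t: 39.1
tool_pos: [0.5537, -0.0273, 0.0728]
orientation: [3.135, 0.204, 0.0]
force: [-0.4, -0.3, -0.1]
opening: 0.0162
```

{"name": "step_arm", "arguments": {
  "deltas": [
    {"offset":[0,0,0.1],"roll":0},
    {"offset":[0,0,0],"roll":0}
  ]
}}

```text
t: 39.35
tool_pos: [0.554, -0.0274, 0.0726]
orientation: [3.135, 0.204, 0.001]
force: [-1.9, 0.2, 6.3]
opening: 0.0153
```

Seated (Fz up, z as expected). Release and retreat.

{"name": "step_arm", "arguments": {
  "deltas": [
    {"offset":[0,0,-0.08],"roll":0},
    {"offset":[0,0,0],"roll":0},
    {"offset":[0,0,0],"roll":0}
  ],
  "fingers": 4
}}

```text
t: 39.72
tool_pos: [0.5536, -0.0273, 0.0723]
orientation: [-3.135, -0.204, 0.0]
force: [0.4, -0.4, 0.7]
opening: 0.0385
```

{"name": "step_arm", "arguments": {
  "deltas": [
    {"offset":[0,0,-3],"roll":0},
    {"offset":[0,0,-4],"roll":0},
    {"offset":[0,0,-4],"roll":0},
    {"offset":[-4,4,0],"roll":0},
    {"offset":[-4,4,0],"roll":0},
    {"offset":[-3,5,0],"roll":0},
    {"offset":[-3,5,0],"roll":0},
    {"offset":[0,0,0],"roll":0},
    {"offset":[0,0,0],"roll":0}
  ]
}}

```text
t: 40.85
tool_pos: [0.4382, -0.2237, 0.1824]
orientation: [-3.134, -0.202, -0.0]
force: [0.1, 0.6, 0.6]
opening: 0.0398
```

```bash
python3 -c "
from h import *
p=cams.read_camera('scene');q=cams.read_camera('top');st()
save(p,'h1.png',(205,120,305,210),4);save(q,'h2.png',(165,100,265,200),4)
a=cv2.imread('pics/h1.png');b=cv2.imread('pics/h2.png');W=np.zeros((400,800,3),np.uint8);W[:360,:400]=a;W[:,400:]=b;cv2.imwrite('pics/h7.png',W)
for k in('wash_bottle','timer','tweezers','ball_pen'):
  for n,c in(('s',p),('t',q)):
    for d in cams.boxes_of(c,k)[:1]:print(k,n,round(d['score'],2),np.round(d['xy'],1))
"
```

```text
t 40.95 pos [ 0.4387 -0.2228  0.1824] yaw -1.440 z [-0.     0.001 -1.   ] F [-0.43  0.43  0.62] open 0.04
wash_bottle s 0.64 [178.9 210. ]
wash_bottle t 0.77 [206.5 255. ]
timer s 0.84 [284.7 306.6]
timer t 0.63 [353.8 265.8]
tweezers s 0.56 [147.6 200.5]
tweezers t 0.65 [156.2 258. ]
ball_pen s 0.84 [212.8 254. ]
ball_pen t 0.5 [264.3 267. ]
```

View pics/h7.png

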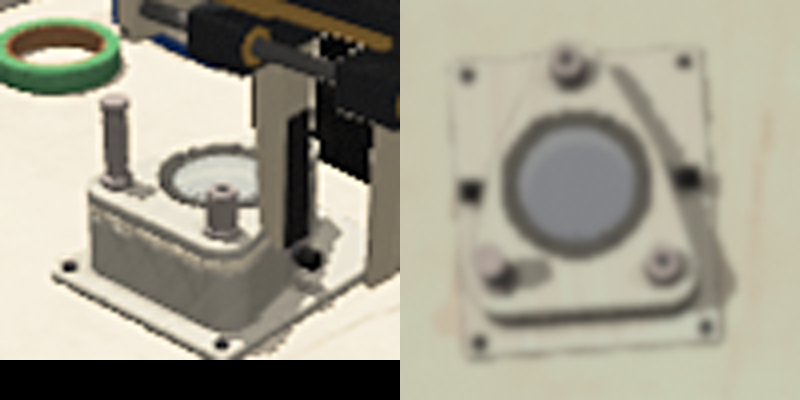

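Both parts sit home and upright: the pin at left (115,145) and the bolt at right (222,212) in the scene crop. The bystanders haven't moved and the gripper is clear, so I'm handing in.

```bash
python3 -c "
from h import *
robot.close_job();st()"
```

```text
the job is handed in; nothing more can be done
the job is handed in; nothing more can be done
```

The drift pin is home in the left hole and the bolt is home in the right hole. I handed the job in at about 41 s, and no verdict was reported.

**How it went:**
- **Pin, finding the spacer:** I put it into the cover's left hole and swung the cover clockwise with a light press until it dropped into the spacer hole. The first press (about 6–7 N) was probably dragging the spacer along, so I eased off to about 2–3 N.
- **Pin, seating:** I swung both parts back until it dropped into the housing. The collar met the cover at the expected height.
- **Bolt:** it slid down the right hole with small side corrections and seated at the expected height.
- **Forces:** the highest vertical force I read was 6.7 N and the highest sideways about 8 N. I read these at the end of each move, so a brief peak in between could have been missed.

**Last checks:** the final scene and top pictures show both parts upright and seated, with cover, spacer and housing in line. The bystanders were within a few pixels of where they started. The one exception is the top camera's first bottle reading, a low-quality false hit on the housing; the scene camera puts the bottle in place. The gripper was open and clear.

**Disagreements:**
- Holding the bolt, the gripper read about 15.5 mm on a grip that should be 17 mm wide. The hold stayed firm.
- Position estimates from the base-plate fit and the two cameras differed by a few mm, so I relied on feel for the final fit.
- One move call was refused for a missing roll value; nothing moved.

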